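Set and start the annealing kiln

TASK

Set the annealing kiln to programme 5: push the dial on the controller down until you feel it bottom and, keeping it gently pressed, turn it clockwise to the fifth click from the zero lug without going past it, then let it spring back up. After that press the start button fully down and let go. Never start on another programme, never force the dial against its lock or its floor (it stands no more than 15 N there, and a gentle hand needs far less), and leave the other things on the bench where they are.

Things in the scene. Friction and masses are not known exactly. Their poses are not given: they have to be found in the camera images.
- dial (a joint): Angle of the black dial on top of the grey controller box, rad, growing clockwise seen from above. 0 = pointer at the zero lug (the raised metal block on the panel); the 12 clicks are 0.5236 rad apart, so click 5 is 2.618. A spring detent holds each click: turning needs a peak of 0.1 to 0.2 N m, then the dial snaps on by itself. At the start it rests on one of clicks 1 to 3. While the dial is up it is locked against turning, with up to 0.08 rad of play
- dial_press (a joint): How far the dial is pushed straight down, m: 0 = up (locked). A spring pushes back with 5 to 9 N. A hard floor comes 4 to 12.5 mm down, and only in the last 1 mm above it is the dial free of its lock; the depth differs from start to start and cannot be seen: feel for the floor, where the push needed climbs steeply above the spring's push. Keep a total push of 10 to 16 N while turning (20 N is too much); let go on a click and the dial rises and locks
- dial_grip (a point): On the dial's vertical axis, 117 mm above the bench with the dial up. Grip here: an upright bar 46 mm long, 14 mm wide, 36 mm high (top 14 mm above this point, foot 22 mm below it), standing on a round skirt of diameter 64 mm. x axis: along the bar towards its pointer end (thin light strip); y: across the flats; z: up. Turns and sinks with the dial. The 170 mm square box below is 75 mm high
- start (a joint): Travel of the start button, m: 0 = out, 0.006 = fully down (about 5 N); it springs back
- start_top (a point): Centre of the top face of the start button, black, 32 mm across, in a round housing on an 80 mm square grey box 50 mm high; pressed straight down
- brick_center (a point): Bystander: centre of a white plaster block 90 x 80 x 45 mm; may stand left or right of the controller, the start box on the other side
- orb_center (a point): Bystander: centre of an amber glass paperweight, 68 mm across, 63 mm high, on the plaster block
- torch_center (a point): Bystander: middle (60 mm up) of a hand torch standing on its round foot, 122 mm tall, left of and beyond the controller
- paddle_center (a point): Bystander: centre of a dark wooden paddle board, 120 x 50 x 14 mm, lying right of and beyond the controller

How it is judged:
By the outcome, as a careful person would: the job done as asked, in the order asked, and still so for the second after the job is handed in, with the robot touching nothing.
It also fails if it takes over 64 s, if anything falls off the work surface, if the arm or the gripper's body presses on something with over 40 N, if the wrist force passes 120 N, or if a joint passes its speed limit or range.

ROBOT

A 6-joint arm with a two-finger parallel gripper is mounted at the origin on the work surface. World frame = base frame: x ahead of the robot, y to its left, z up, the work surface at z = 0. Lengths are in m, angles in rad, forces in N, time in s.
With the tool pointing down it reaches from about 0.325 to 0.775 m from the base axis. Payload 5.5 kg.
Tool frame: the origin (TCP) lies at the very end of the fingers, on their centre line; the grasp point (between the pads) lies 19 mm behind it; z points along the fingers, y is the line along which they close (so a half turn about z gives the same grasp; the last joint's range is limited). The gripper opens to 88 mm and grips with 3 to 60 N. Pads are 20 mm wide; open, the fingers measure 115 mm over their backs; the gripper's body (75 mm by 178 mm) begins 61 mm behind the grasp point.
Start: joints at [-1.203, 0.091, 1.231, -0, 1.82, -0.057], TCP at [0.247, -0.547, 0.223] pointing down, gripper open.
Joint ranges: [-2.87, 2.87], [-0.86, 2.18], [0.17, 2.46], [-1.51, 4.65], [0.06, 2.69], [-2.65, 2.65]. Speed limits (rad/s): [2.57, 2.57, 3.01, 3.14, 3.14, 3.14].

INTERFACE

Orientations are given as a unit quaternion [w, x, y, z].
In Python, from workcell import bot, read_camera, get_calibration, find_in, cut_out, place_of gives the robot as it stands.
- The arm moves only by the shell command python3 -m handwheel 'ROWS' [OPENING]. ROWS is JSON, one flat list of numbers, 4 for each row, row after row: the shift along the tool's x, y, z in mm, then the turn about the tool's z in rad. A call has 1 to 12 rows; each row is the pose to reach, as a shift and turn from the pose commanded when the call began, along the tool's axes at that moment; what a row does not reach only later rows make up. A row lasts 1/12 s, in which the tool goes at most 41.7 mm and 7.16 degrees, less where a joint would pass 70% of its speed; a pose out of reach is approached as far as the arm can. A call with a gripper value outside its range is refused whole. OPENING is the finger opening in mm, from 0 to 87.8, set as the call begins (- or left out, the last holds). The fingers move at their own pace and stop on an object; the grip force is fixed at half the most. Time passes only in rows, so rows that repeat a pose let the fingers close. It gives the time, the measured TCP pose, the force, the opening and the grip force at its end, in the units of the state.
- bot.state(): the state, without advancing time (a new reading comes with each control period).
- read_camera(name): name is "scene" or "top"; returns (picture, depth): 480x640x3 uint8, red, green, blue; 480x640 float32, m along the optical axis (not along the pixel's ray), 0 where there is no reading.
- get_calibration(name): a dict with "fx", "fy", "cx", "cy" (pixels), "world_from_camera" (4x4, takes a point from camera to world coordinates). Camera axes: x right, y up, looking along -z (the intrinsics and any distortion apply to the point x, -y, -z); pixel columns grow to the right and rows downward; lengths in m; the calibration is good to about 2 mm. A picture is of the moment at which its call begins. get_calibration takes no time and is no camera call.
- bot.job_done(): hands the job in; it is judged then, once.
Trained networks look in the newest picture that a camera, given by its name, has taken for a name from the list of things; names that differ only in an ending like _2 or _b are one class to them, and where a whole thing is asked for, a point or a joint stands for the part that bears it (a point fixed in the world has none). Each returns a list of dicts, best first, with "conf" (0 to 1); they miss things now and then, are a little off and sometimes report something else, mostly with a low value. They report only what shows in the picture. A call takes as long as a camera call.
- find_in(camera, thing): "pixel" ([row, column] in pixels, amid what is visible of it).
- cut_out(camera, thing): "region" (480x640 bool, what is visible of it) and "pixel" ([row, column] in pixels, amid what is visible of it).
- place_of(camera, thing): "pixel" ([row, column] in pixels: a listed point, or the origin of a listed thing).
The state is a dict: "clock": time; "joints": joint angles; "qvel": joint speeds; "tau": joint torques, N m; "ee_pos": TCP position; "eef_rot": TCP orientation; "ft_force": force on the tool from outside, world axes, zero at the start; "torque": the same for the moment, N m; "width": finger opening in m; "gripper_force": force on a finger pad.
Only numpy, scipy, OpenCV 4.12 (cv2) and the standard library are available. Lean on these libraries where they do the work, as an engineer would, in place of code of your own. Each camera call takes 0.05 s, during which the arm holds its last target. There are 200 camera calls.

## Working session

There is one attempt and no reset: what is moved stays moved. The work goes in short steps, Python scripts to look and compute and a shell command to move; the robot and the scene stay as the last step left them, time stands still between calls to the robot, and variables do not carry over. Pictures are saved under pics/ and viewed, at most 10 in all, crops included, and the job is handed in when it is done.

```bash
mkdir -p pics; cat > h.py <<'E'
import numpy as np, cv2
from workcell import *
def world(cam,pix,d):
    c=get_calibration(cam); r,k=pix
    p=np.array([(k-c["cx"])/c["fx"]*d,-(r-c["cy"])/c["fy"]*d,-d,1])
    return (np.array(c["world_from_camera"])@p)[:3]
def onz(cam,pix,z):
    a=world(cam,pix,1e-6);b=world(cam,pix,1.); return a+(b-a)*(z-a[2])/(b[2]-a[2])
E
python3 - <<'E'
from h import *
s=bot.state();print({k:np.round(v,3) for k,v in s.items()})
for cam in("top","scene"):
    im,d=read_camera(cam);cv2.imwrite(f"pics/{cam}0.png",im[...,::-1]);np.save(cam+"d.npy",d)
    print(get_calibration(cam))
    for t,z in(("dial_grip",.117),("start_top",.06),("brick_center",.022),("orb_center",.076),("torch_center",.06),("paddle_center",.007)):
        for q in place_of(cam,t)[:2]:
            r,k=np.round(q["pixel"]).astype(int);print(cam,t,round(q["conf"],2),r,k,onz(cam,q["pixel"],z).round(3), world(cam,q["pixel"],d[min(r,479),min(k,639)]).round(3))
E
```

```text
{'clock': np.float64(0.0), 'joints': array([-1.203,  0.092,  1.232, -0.   ,  1.82 , -0.057]), 'qvel': array([ 0.001, -0.002,  0.001, -0.001, -0.001, -0.001]), 'tau': array([-1.0000e-03, -4.4646e+01, -4.0644e+01,  7.0000e-02,  3.0000e-02,
       -0.0000e+00]), 'ee_pos': array([ 0.247, -0.546,  0.222]), 'eef_rot': array([-0.001,  0.978,  0.211, -0.   ]), 'ft_force': array([-0.082,  0.084,  0.265]), 'torque': array([ 0.001,  0.035, -0.047]), 'gripper_force': np.float64(0.0), 'width': np.float64(0.088)}
{'fx': 563.6525156757424, 'fy': 563.6525156757424, 'cx': 320.139597018621, 'cy': 233.4284002460754, 'world_from_camera': array([[ 0.0180878 ,  0.99957199, -0.02299296,  0.51016864],
       [-0.99966126,  0.01764943, -0.01912741, -0.00764341],
       [-0.01871341,  0.02333115,  0.99955263,  1.06844849],
       [ 0.        ,  0.        ,  0.        ,  1.        ]])}
top dial_grip 0.68 208 341 [ 0.575 -0.024  0.117] [ 0.574 -0.023  0.13 ]
top start_top 0.78 286 162 [0.435 0.294 0.06 ] [0.436 0.291 0.072]
top brick_center 0.68 264 456 [ 0.482 -0.239  0.022] [ 0.484 -0.221  0.103]
top orb_cent
[... 184 characters left out ...]
113, 'cx': 325.62577532365566, 'cy': 238.07600491400018, 'world_from_camera': array([[-0.79013547, -0.35872731,  0.49699161,  1.0276943 ],
       [ 0.61271179, -0.48401711,  0.6247493 ,  0.61618004],
       [ 0.01643781,  0.7981492 ,  0.60223554,  0.72650226],
       [ 0.        ,  0.        ,  0.        ,  1.        ]])}
scene dial_grip 0.93 240 306 [ 0.563 -0.035  0.117] [ 0.573 -0.021  0.13 ]
scene start_top 0.47 315 466 [0.411 0.276 0.06 ] [0.422 0.282 0.072]
scene brick_center 0.57 218 288 [ 0.47  -0.24   0.022] [ 0.489 -0.212  0.046]
scene orb_center 0.76 200 283 [ 0.48  -0.244  0.076] [ 0.498 -0.216  0.097]
scene paddle_center 0.59 249 220 [ 0.664 -0.245  0.007] [ 0.666 -0.241  0.011]
```

```bash
python3 - <<'E'
import cv2
a=cv2.imread("pics/top0.png");cv2.imwrite("pics/topc.png",cv2.resize(a[130:330,240:440],None,fx=3,fy=3,interpolation=2))
E
```

```text
(no output)
```

View pics/top0.png

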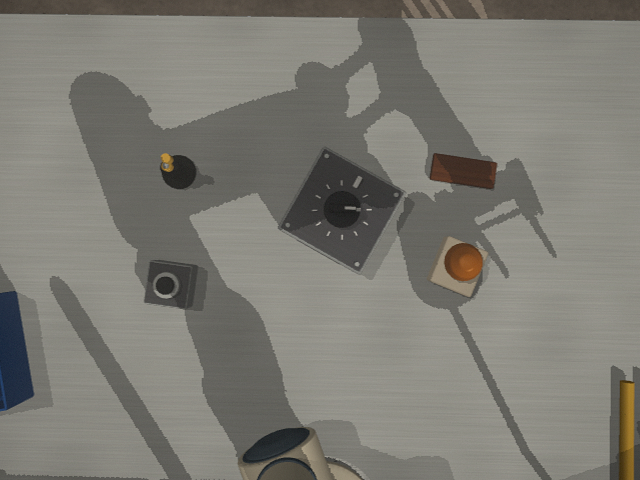

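View pics/topc.png

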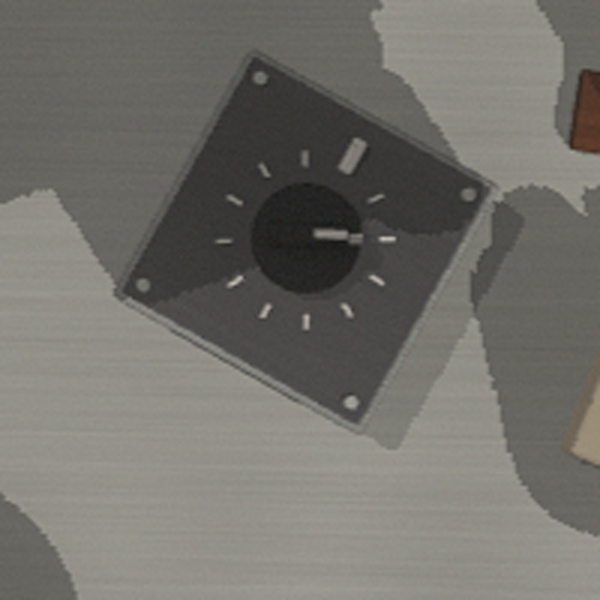

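View pics/scene0.png

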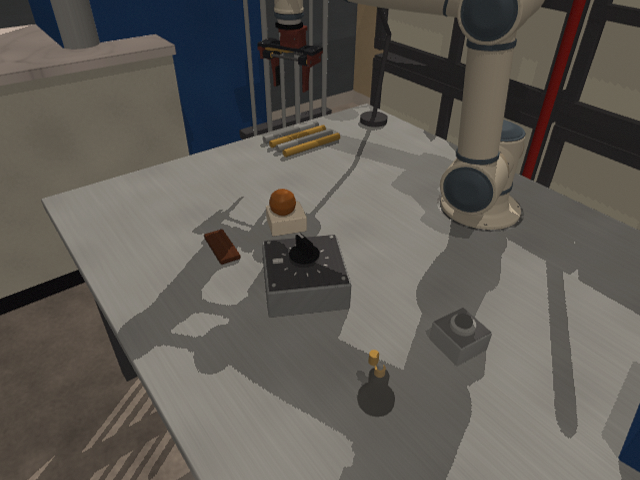

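The top view shows the pointer level to the right of the dial (about 342,209 px) and the lug up-right at (358,182). That is 60° clockwise of the lug, so the dial rests on click 2 and needs 3 more clicks (90°). The start box is at left (286,165), the torch at (170,178) and the orb on its block at right. Next I'll refine the centre and angles.

```bash
python3 - <<'E'
from h import *
im=cv2.imread("pics/top0.png");d=np.load("topd.npy")
g=cv2.cvtColor(im,6)[160:260,290:395]
n,l,st,c=cv2.connectedComponentsWithStats((g>105).astype(np.uint8))
P=[]
for i in range(1,n):
    if 2<=st[i,4]<=60:
        pix=(c[i][1]+160,c[i][0]+290);w=onz("top",pix,.076);P.append(w);print(np.round(pix,1),st[i,4],w.round(4))
P=np.array(P)[:,:2];R=np.hypot(*(P-[.573,-.023]).T);T=P[(R>.035)&(R<.056)]
A=np.c_[2*T,np.ones(len(T))];s=np.linalg.lstsq(A,(T**2).sum(1),rcond=None)[0];ce=s[:2];print("centre",ce,np.hypot(*(T-ce).T).round(4));print(np.degrees(np.arctan2(*(T-ce).T[::-1])).round(1))
# bar top from depth
W=np.array([world("top",(r,k),d[r,k]) for r in range(190,230) for k in range(320,365) if d[r,k]>0])
B=W[(W[:,2]>.122)&(W[:,2]<.14)];print("bar",len(B),B.mean(0),B.min(0),B.max(0)); u,sv,v=np.linalg.svd(B[:,:2]-B[:,:2].mean(0));print(np.degrees(np.arctan2(v[0,1],v[0,0])))
W=np.array([world("top",(r,k),d[r,k]) for r in range(250,320) for k in range(135,205) if d[r,k]>0])
for lo,hi in((.045,.056),(.057,.064),(.064,.08)):
    B=W[(W[:,2]>lo)&(W[:,2]<hi)];print(lo,len(B),B.mean(0),B.min(0),B.max(0)) if len(B) else 0
E
```

```text
[166.5 364.5] 2 [ 0.6524 -0.0648  0.076 ]
[181.5 357.1] 49 [ 0.6258 -0.0522  0.076 ]
[182.5 341. ] 4 [ 0.6235 -0.0238  0.076 ]
[186.7 327.8] 6 [ 0.6158 -0.0007  0.076 ]
[196.3 318. ] 6 [0.5984 0.0163 0.076 ]
[195.5 365. ] 6 [ 0.6012 -0.0665  0.076 ]
[207.5 350. ] 22 [ 0.5796 -0.0404  0.076 ]
[208.  358.5] 4 [ 0.579  -0.0554  0.076 ]
[209.4 368.5] 10 [ 0.5768 -0.073   0.076 ]
[210. 314.] 5 [0.5741 0.0229 0.076 ]
[223.5 318. ] 10 [0.5504 0.0154 0.076 ]
[222.9 365.2] 9 [ 0.5529 -0.0676  0.076 ]
[233.2 328. ] 12 [ 0.5336 -0.0025  0.076 ]
[233.  355.5] 12 [ 0.5349 -0.0509  0.076 ]
[237.  341.5] 10 [ 0.5274 -0.0264  0.076 ]
centre [ 0.57540624 -0.02547621] [0.0481 0.0473 0.0477 0.0484 0.0476 0.0484 0.0479 0.0478 0.0477 0.0478
 0.048 ]
[   2.    31.5   61.2  -57.8  -88.3   91.5  121.4 -118.   151.2 -148.
 -178.9]
bar 228 [ 0.57520368 -0.02648811  0.13058316] [ 0.56843081 -0.0489611   0.12213452] [ 0.58184916 -0.00360985  0.13571236]
-90.38308541427664Traceback (most recent call last):
  File "<stdin>", line 14, in <module>
  File "h.py", line 4, in world
    c=get_calibration(cam); r,k=pix
ValueError: time passes only in moves, steps and waits
```

```bash
python3 -m handwheel '[128,-85,0,-0.3, 257,-169,0,-0.6, 386,-254,0,-0.9, 514,-338,0,-1.162, 514,-338,0,-1.162, 514,-338,0,-1.162, 514,-338,0,-1.162, 514,-338,0,-1.162, 514,-338,0,-1.162, 514,-338,0,-1.162, 514,-338,0,-1.162, 514,-338,0,-1.162]' 60
sed -i 's/c=get_calibration(cam); /c=C.setdefault(cam,None) or C.update({cam:get_calibration(cam)}) or C[cam]; /; s/^def world/C={}\n&/' h.py
python3 - <<'E'
from h import *
d=np.load("topd.npy")
W=np.array([world("top",(r,k),d[r,k]) for r in range(250,320) for k in range(135,205) if d[r,k]>0])
for lo,hi in((.045,.056),(.057,.0635),(.0635,.08)):
    B=W[(W[:,2]>lo)&(W[:,2]<hi)]
    if len(B):print(lo,len(B),B.mean(0),B.min(0),B.max(0))
print(np.histogram(W[:,2],20))
E
```

```text
clock: 1.7
ee_pos: [0.5154, -0.1222, 0.2229]
eef_rot: [0.0, 0.701, 0.713, 0.0]
ft_force: [0.8, -0.7, 0.6]
width: 0.0602
gripper_force: 0.0
0.045 1339 [0.4366722 0.2839712 0.0510582] [0.39354747 0.24368728 0.04506571] [0.47993251 0.33050058 0.05580729]
0.057 248 [0.4365112  0.28438826 0.06115653] [0.41249899 0.26251918 0.05738367] [0.45935729 0.31795118 0.06348993]
0.0635 307 [0.43651016 0.28524419 0.070433  ] [0.41294844 0.26386251 0.06352008] [0.45770865 0.30878414 0.0769276 ]
(array([ 245, 1867,  583,   31,   25,   27,   30,   26,   32,   24,   35,
         30,  119,  768,  475,   77,  206,   48,  168,   68]), array([-0.00662471, -0.0024471 ,  0.00173052,  0.00590813,  0.01008575,
        0.01426337,  0.01844098,  0.0226186 ,  0.02679621,  0.03097383,
        0.03515145,  0.03932906,  0.04350668,  0.04768429,  0.05186191,
        0.05603952,  0.06021714,  0.06439476,  0.06857237,  0.07274999,
        0.0769276 ]))
```

```bash
python3 -m handwheel '[32,20,0,0, 64,41,0,0, 95,61,0,0, 95,61,20,0, 95,61,50,0, 95,61,50,0, 95,61,50,0, 95,61,50,0]' 50
python3 - <<'E'
from h import *
im,d=read_camera("scene");cv2.imwrite("pics/s1.png",cv2.resize(im[130:330,200:420,::-1],None,fx=3,fy=3,interpolation=2))
print(bot.state()["ee_pos"])
E
```

```text
clock: 2.37
ee_pos: [0.5743, -0.0286, 0.1741]
eef_rot: [0.0, 0.702, 0.713, 0.0]
ft_force: [0.2, -0.3, -0.3]
width: 0.0502
gripper_force: 0.0
[ 0.57468141 -0.02874001  0.17491727]
```

View pics/s1.png

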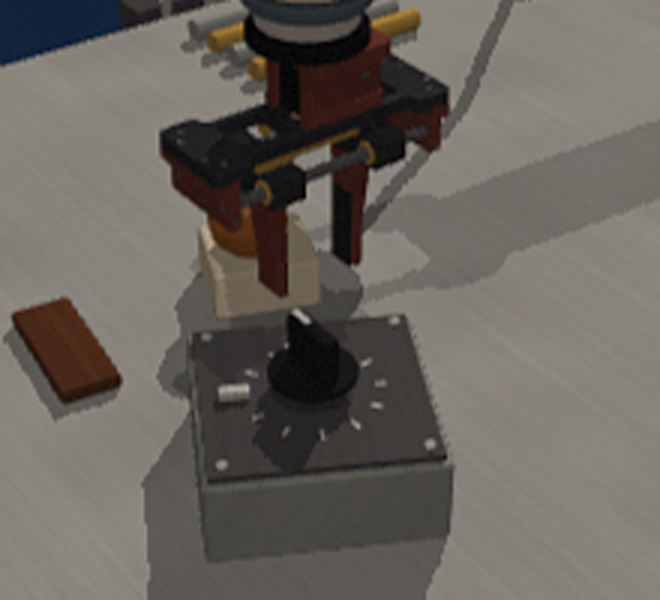

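The fingers straddle the bar (pointer tip near crop (300,315)), and the way down is clear. I'll descend and close.

```bash
python3 -m handwheel '[3,1,20,0, 3,1,45,0, 3,1,65,0, 3,1,74,0, 3,1,74,0, 3,1,74,0, 3,1,74,0]' 50; python3 -m handwheel '[0,0,0,0, 0,0,0,0, 0,0,0,0, 0,0,0,0, 0,0,0,0, 0,0,0,0, 0,0,0,0, 0,0,0,0]' 0
```

```text
clock: 3.0
ee_pos: [0.5762, -0.0255, 0.1011]
eef_rot: [0.001, 0.702, 0.713, 0.001]
ft_force: [0.5, -0.8, 0.5]
width: 0.05
gripper_force: 0.0
clock: 3.67
ee_pos: [0.5744, -0.0253, 0.0987]
eef_rot: [-0.001, 0.701, 0.713, -0.001]
ft_force: [-4.4, -0.2, 4.2]
width: 0.0136
gripper_force: 30.0
```

```bash
for i in 1; do python3 -m handwheel '[0,-1,1,0, 0,-1,1,0, 0,-1,1,0]' ; python3 -m handwheel '[0,0,1,0, 0,0,1,0, 0,0,1,0]'; python3 -m handwheel '[0,0,1,0, 0,0,1,0, 0,0,1,0]'; done | egrep 'pos|ft'
```

```text
ee_pos: [0.5743, -0.0253, 0.0981]
ft_force: [-2.6, -0.6, 4.4]
ee_pos: [0.5743, -0.0253, 0.0969]
ft_force: [-2.4, -0.4, 4.7]
ee_pos: [0.5743, -0.0253, 0.0959]
ft_force: [-2.5, -0.9, 4.4]
```

```bash
python3 -m handwheel '[0,-1,1,0, 0,-1,1,0, 0,-1,1,0]' |egrep 'pos|ft'; python3 -m handwheel '[0,0,1,0, 0,0,1,0, 0,0,1,0]'|egrep 'pos|ft'
```

```text
ee_pos: [0.5742, -0.0253, 0.0953]
ft_force: [0.4, -1.1, 4.9]
ee_pos: [0.5742, -0.0253, 0.0944]
ft_force: [-0.7, -1.1, 5.8]
```

```bash
python3 -m handwheel '[0,0,1,0, 0,0,1,0, 0,0,1,0]' |egrep 'pos|ft'
```

```text
ee_pos: [0.5742, -0.0253, 0.0935]
ft_force: [-0.4, -1.1, 5.2]
```

```bash
python3 -m handwheel '[0,0,1,0, 0,0,1,0, 0,0,1,0]' |egrep 'pos|ft'
```

```text
ee_pos: [0.5742, -0.0253, 0.0926]
ft_force: [-0.0, -1.0, 6.2]
```

```bash
python3 -m handwheel '[0,0,1,0, 0,0,1,0, 0,0,1,0]' |egrep 'pos|ft'
```

```text
ee_pos: [0.5742, -0.0253, 0.0916]
ft_force: [-0.7, -1.5, 5.0]
```

```bash
python3 -m handwheel '[0,0,1,0, 0,0,1,0, 0,0,1,0]' |egrep 'pos|ft'
```

```text
ee_pos: [0.5742, -0.0253, 0.0907]
ft_force: [-0.2, -0.9, 6.0]
```

```bash
python3 -m handwheel '[0,0,1,0, 0,0,1,0, 0,0,1,0]' |egrep 'pos|ft'
```

```text
ee_pos: [0.5742, -0.0253, 0.0898]
ft_force: [-0.5, -1.0, 6.7]
```

```bash
python3 -m handwheel '[0,0,1,0, 0,0,1,0, 0,0,1,0]' |egrep 'pos|ft'
```

```text
ee_pos: [0.5742, -0.0253, 0.0888]
ft_force: [0.2, 0.5, 6.9]
```

```bash
python3 -m handwheel '[0,0,1,0, 0,0,1,0, 0,0,1,0]' |egrep 'pos|ft'
```

```text
ee_pos: [0.5742, -0.0253, 0.0879]
ft_force: [-0.7, -1.0, 7.2]
```

```bash
python3 -m handwheel '[0,0,0.7,0, 0,0,0.7,0, 0,0,0.7,0]' |egrep 'pos|ft'
```

```text
ee_pos: [0.5742, -0.0253, 0.0874]
ft_force: [-1.4, -0.4, 7.8]
```

```bash
python3 -m handwheel '[0,0,0.7,0, 0,0,0.7,0, 0,0,0.7,0]' |egrep 'pos|ft'
```

```text
ee_pos: [0.5742, -0.0253, 0.0872]
ft_force: [-1.5, -1.3, 11.1]
```

```bash
python3 -m handwheel '[0,0,0.7,0, 0,0,0.7,0, 0,0,0.7,0]' |egrep 'pos|ft'
```

```text
ee_pos: [0.5742, -0.0253, 0.0871]
ft_force: [-2.9, -0.6, 12.9]
```

Floor found at about 12 mm, pushing 12.9 N. Now I'll turn in stages.

```bash
python3 -m handwheel '[0,0,0,0.06, 0,0,0,0.12, 0,0,0,0.18, 0,0,0,0.18]'; python3 -c "
from h import *;print(bot.state()['torque'])"
```

```text
clock: 7.75
ee_pos: [0.5745, -0.0253, 0.0872]
eef_rot: [0.002, 0.764, 0.646, 0.002]
ft_force: [-1.8, -0.4, 12.3]
width: 0.0139
gripper_force: 30.0
[-0.13512909  0.45165167  0.04709342]
```

```bash
python3 -m handwheel '[0,0,0,0.06, 0,0,0,0.12, 0,0,0,0.12]'|egrep 'pos|rot|ft|wid'; python3 -c "
from h import *;print(bot.state()['torque'])"
python3 -m handwheel '[0,0,0,0.06, 0,0,0,0.12, 0,0,0,0.18, 0,0,0,0.22, 0,0,0,0.22]'|egrep 'pos|rot|ft|wid'; python3 -c "
from h import *;print(bot.state()['torque'])"
```

```text
ee_pos: [0.5748, -0.0254, 0.0872]
eef_rot: [0.002, 0.801, 0.599, 0.002]
ft_force: [-1.5, -0.7, 10.8]
width: 0.0139
[-0.17128448  0.36074584 -0.07278282]
ee_pos: [0.5751, -0.0256, 0.0872]
eef_rot: [0.002, 0.862, 0.507, 0.002]
ft_force: [0.6, -1.1, 10.6]
width: 0.0144
[-0.21955656  0.04483404 -0.03393762]
```

```bash
python3 -m handwheel '[0,0,0.5,0.06, 0,0,0.5,0.12, 0,0,0.5,0.18, 0,0,0.5,0.24, 0,0,0.5,0.26, 0,0,0.5,0.26]'|egrep 'pos|rot|ft|wid'
python3 -m handwheel '[0,0,0,0.06, 0,0,0,0.12, 0,0,0,0.18, 0,0,0,0.24, 0,0,0,0.26, 0,0,0,0.26]'|egrep 'pos|rot|ft|wid';  python3 -c "
from h import *;print(bot.state()['torque'])"
```

```text
ee_pos: [0.5755, -0.0258, 0.0872]
eef_rot: [0.002, 0.92, 0.392, 0.003]
ft_force: [0.7, -2.0, 12.0]
width: 0.0137
ee_pos: [0.5757, -0.0262, 0.0872]
eef_rot: [0.002, 0.963, 0.269, 0.004]
ft_force: [1.4, -3.1, 10.9]
width: 0.0138
[-0.61864112 -0.19649372 -0.01173807]
```

```bash
python3 -m handwheel '[-0.5,0.8,0.4,0.06, -0.5,0.8,0.4,0.12, -0.5,0.8,0.4,0.18, -0.5,0.8,0.4,0.24, -0.5,0.8,0.4,0.26, -0.5,0.8,0.4,0.26]'|egrep 'pos|rot|ft|wid'
python3 -m handwheel '[0,0,0,0.06, 0,0,0,0.12, 0,0,0,0.18, 0,0,0,0.24, 0,0,0,0.255, 0,0,0,0.255]'|egrep 'pos|rot|ft|wid';  python3 -c "
from h import *;print(bot.state()['torque'])"
```

```text
ee_pos: [0.5759, -0.0267, 0.0871]
eef_rot: [0.001, 0.99, 0.142, 0.004]
ft_force: [1.6, -2.2, 12.0]
width: 0.014
ee_pos: [0.576, -0.0272, 0.0872]
eef_rot: [0.001, 1.0, 0.015, 0.004]
ft_force: [1.6, -2.7, 12.6]
width: 0.014
[-0.57531425 -0.2401187   0.0131022 ]
```

```bash
python3 -m handwheel '[0,0,-3,0, 0,0,-6,0, 0,0,-9,0, 0,0,-12,0, 0,0,-12,0, 0,0,-12,0]'|egrep 'pos|rot|ft|wid'; python3 -c "
from h import *;print(bot.state()['torque'])"
python3 -m handwheel '[0,0,0,0, 0,0,0,0, 0,0,0,0, 0,0,0,0, 0,0,0,0, 0,0,0,0]' 50
python3 -m handwheel '[0,0,-20,0, 0,0,-50,0, 0,0,-80,0, 0,0,-100,0, 0,0,-100,0, 0,0,-100,0]' 50
```

```text
ee_pos: [0.5759, -0.0272, 0.0974]
eef_rot: [0.001, 1.0, 0.016, 0.004]
ft_force: [5.7, -4.0, 3.7]
width: 0.0137
[-0.65338419 -0.99477047  0.02207867]
clock: 11.42
ee_pos: [0.5729, -0.026, 0.0954]
eef_rot: [-0.0, 1.0, 0.016, -0.0]
ft_force: [-0.7, 0.1, 2.0]
width: 0.0485
gripper_force: 1.0
clock: 11.92
ee_pos: [0.5735, -0.0262, 0.1963]
eef_rot: [0.0, 1.0, 0.016, 0.001]
ft_force: [-0.6, -0.2, -0.2]
width: 0.05
gripper_force: 0.0
```

```bash
python3 -m handwheel '[-16,-39,0,0, -32,-79,0,0, -48,-118,0,0, -64,-158,0,0, -79,-197,0,0, -95,-236,0,0, -111,-276,0,0, -127,-315,0,0, -127,-315,0,0, -127,-315,0,0, -127,-315,0,0, -127,-315,0,0]' 0
python3 - <<'E'
from h import *
a,_=read_camera("top")
b=cv2.imread("pics/top0.png")
A=cv2.resize(a[160:260,290:395,::-1],(400,400),interpolation=2);B=cv2.resize(b[250:320,130:210],(400,400),interpolation=2)
cv2.imwrite("pics/m.png",np.hstack([A,B]))
d=np.load("topd.npy")
for r in range(276,298,3): print(r,[tuple((world("top",(r,k),d[r,k])[[0,1,2]]*1000).round().astype(int)) for k in range(155,178,4)])
for p in((285.7,165.5),):
  print(onz("top",p,.07))
E
```

```text
clock: 12.92
ee_pos: [0.4365, 0.2833, 0.1944]
eef_rot: [0.001, 1.0, 0.015, -0.001]
ft_force: [1.1, -1.0, -0.2]
width: 0.0004
gripper_force: 0.0
276 [(np.int64(451), np.int64(309), np.int64(53)), (np.int64(452), np.int64(299), np.int64(62)), (np.int64(452), np.int64(292), np.int64(61)), (np.int64(452), np.int64(285), np.int64(60)), (np.int64(452), np.int64(278), np.int64(62)), (np.int64(452), np.int64(270), np.int64(63))]
279 [(np.int64(446), np.int64(306), np.int64(63)), (np.int64(447), np.int64(297), np.int64(69)), (np.int64(447), np.int64(290), np.int64(70)), (np.int64(447), np.int64(282), np.int64(71)), (np.int64(447), np.int64(276), np.int64(67)), (np.int64(447), np.int64(271), np.int64(60))]
282 [(np.int64(441), np.int64(306), np.int64(64)), (np.int64(442), np.int64(296), np.int64(71)), (np.int64(442), np.int64(289), np.int64(72)), (np.int64(442), np.int64(282), np.int64(71)), (np.int64(442), np.int64(275), np.int64(72)), (np.int64(442), np.int64(270), np.int64(63))]
285 [(np.int64(436), np.int64(305), np.int64(64)), (np.int64(436), np.int64(296), np.int64(71)), (np.int64(436), 
[... 626 characters left out ...]
int64(72)), (np.int64(426), np.int64(275), np.int64(68)), (np.int64(426), np.int64(269), np.int64(63))]
294 [(np.int64(419), np.int64(308), np.int64(55)), (np.int64(420), np.int64(299), np.int64(61)), (np.int64(421), np.int64(289), np.int64(70)), (np.int64(420), np.int64(285), np.int64(59)), (np.int64(420), np.int64(278), np.int64(59)), (np.int64(420), np.int64(269), np.int64(64))]
297 [(np.int64(413), np.int64(309), np.int64(51)), (np.int64(413), np.int64(302), np.int64(51)), (np.int64(415), np.int64(290), np.int64(64)), (np.int64(415), np.int64(283), np.int64(63)), (np.int64(415), np.int64(277), np.int64(61)), (np.int64(414), np.int64(273), np.int64(50))]
[0.43536176 0.28465337 0.07      ]
```

View pics/m.png

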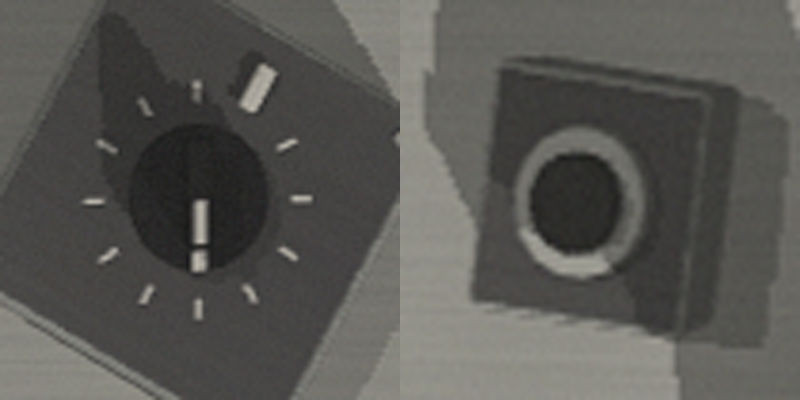

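The left panel shows the pointer on the fifth tick clockwise from the lug (198,309). The right panel shows the button centred at (578,203), which is (0.4355, 0.2845) in the world. Next I'll press start.

```bash
python3 -m handwheel '[-1,-1,35,0, -1,-1,70,0, -1,-1,100,0, -1,-1,115,0, -1,-1,115,0, -1,-1,115,0]' 0
python3 -m handwheel '[0,0,3,0, 0,0,6,0, 0,0,8,0, 0,0,8,0, 0,0,8,0]' 0 |egrep 'pos|ft'
```

```text
clock: 13.47
ee_pos: [0.4353, 0.2841, 0.08]
eef_rot: [0.001, 1.0, 0.015, -0.001]
ft_force: [0.8, 0.4, 0.8]
width: 0.0003
gripper_force: 0.0
ee_pos: [0.4353, 0.2857, 0.0731]
ft_force: [0.2, -0.3, -0.1]
```

```bash
python3 -m handwheel '[0,0,2,0, 0,0,4,0, 0,0,4,0, 0,0,4,0]' 0 |egrep 'pos|ft'; python3 -m handwheel '[0,0,2,0, 0,0,3,0, 0,0,3,0]' 0 |egrep 'pos|ft'
```

```text
ee_pos: [0.4354, 0.2858, 0.0692]
ft_force: [0.4, 0.3, 4.2]
ee_pos: [0.4355, 0.2858, 0.0663]
ft_force: [0.3, -0.8, 4.2]
```

```bash
python3 -m handwheel '[0,0,1,0, 0,0,2,0, 0,0,2,0]' 0 |egrep 'pos|ft'
```

```text
ee_pos: [0.4356, 0.2859, 0.0662]
ft_force: [-3.3, -1.7, 13.6]
```

The button is bottomed (13.6 N, no further travel). I'll lift off and check.

```bash
python3 -m handwheel '[0,0,-5,0, 0,0,-20,0, 0,0,-50,0, 0,0,-90,0, 0,0,-120,0, 0,0,-120,0, 0,0,-120,0, 0,0,-120,0]' 0
python3 - <<'E'
from h import *
a,_=read_camera("top");cv2.imwrite("pics/end.png",a[...,::-1])
E
```

```text
clock: 15.38
ee_pos: [0.4347, 0.2854, 0.1821]
eef_rot: [0.0, 1.0, 0.016, -0.001]
ft_force: [-0.4, -1.2, -0.6]
width: 0.0001
gripper_force: 0.0
```

View pics/end.png

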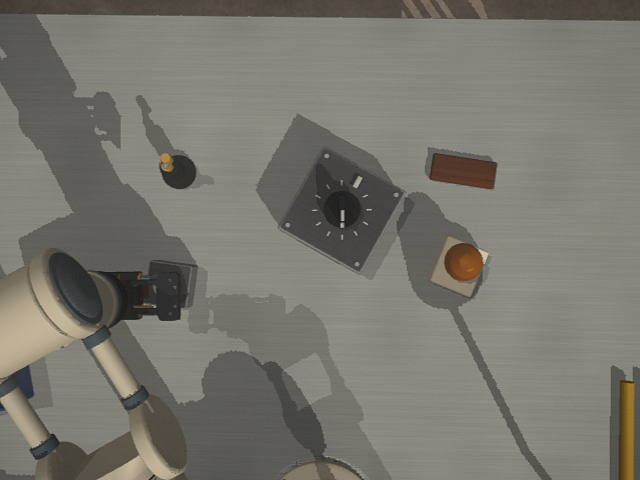

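The dial pointer is on click 5 (342,225), the torch, orb and paddle have not moved, and the arm is clear. I'm handing it in.

```bash
python3 -c "
from workcell import bot;print(bot.job_done())"
```

```text
the job is handed in; nothing more can be done
None
```

The kiln dial is set to programme 5 (up and locked on the fifth click), start was pressed fully and released, nothing else on the bench moved, and I handed the job in at about 15 s on the robot's clock; no verdict came back.

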